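Lever up the panel of an arcade console

ROBOT

A 6-joint arm with a two-finger parallel gripper is mounted at the origin on the work surface. World frame = base frame: x ahead of the robot, y to its left, z up, the work surface at z = 0. Lengths are in m, angles in degrees, forces in N, time in s.
With the tool pointing down it reaches from about 0.25 to 0.725 m from the base axis. Payload 9.7 kg.
Tool frame: the origin (TCP) lies between the finger pads; the fingertips stand 17 mm ahead of it and the grasp point (between the pads) lies 2 mm behind it; z points along the fingers, y is the direction in which the jaws open and shut (so a half turn about z gives the same grasp; the last joint's range is limited). The gripper opens to 85 mm and grips with 20 to 120 N. Pads are 22 mm wide; open, the fingers measure 114 mm over their backs; the gripper's body (76 mm by 85 mm) begins 54 mm behind the grasp point. The pads swing forward as they close: fully open they stand 13 mm farther back than shut.
Start: joints at [76.891, 4.979, 10.078, 95.1, 0, 90], TCP at [0.125, 0.536, 0.221] pointing down, gripper open.
Joint ranges: [-179.16, 179.16], [-48.56, 103.87], [-65.8, 70.77], [-126.05, 130.52], [-82.76, 87.17], [-180, 180]. Speed limits (degrees/s): [127.2, 127.2, 147.25, 180, 180, 180].

INTERFACE

Orientations are given as [roll, pitch, yaw] about the fixed x, y, z axes, in that order (R = Rz(yaw) Ry(pitch) Rx(roll)).
In Python, from workcell import monitor, cams, order gives the robot as it stands. The module is installed in compiled form; this text tells all that it offers.
- The arm moves only by the shell command python3 -m handwheel 'ROWS' [OPENING] [FORCE]. ROWS is JSON, a list of rows, each a list of 6 numbers: the shift along the tool's x, y, z in m, then the turn, a rotation vector about the tool's x, y, z in degrees. In form: [[tx, ty, tz, wx, wy, wz], ...]. A call has exactly 8 rows; each row shifts and turns the commanded pose from where the row before left it, along the tool's axes as they then stand; what a row does not reach is not made up. A row lasts 1/12 s, in which the tool goes at most 41.7 mm and 7.16 degrees, less where a joint would pass 70% of its speed; a pose out of reach is approached as far as the arm can. A call is refused whole if a number of a shift passes 0.0417 or a number of a turn 7.16, either way. A call with a gripper value outside its range is refused whole. OPENING is the opening, from -1 (shut) to 1 (fully open), set as the call begins (- or left out, the last holds). The fingers move at their own pace and stop on an object; FORCE is the grip in N (left out, the last holds). Time passes only in rows, so rows that do not move let the fingers close, or fill a call up. It gives the time, the measured TCP pose, the force and the opening at its end, in the units of the state.
- monitor.get_obs(): the state, without advancing time (a new reading comes with each control period).
- cams.camera(name): name is "side" or "top"; returns a dict with "img" (384x512x3 uint8, red, green, blue), "depth" (384x512 float32, m along the optical axis (not along the pixel's ray), 0 where there is no reading), "fx", "fy", "cx", "cy" (pixels), "distortion" ([k1, k2, p1, p2, k3] as OpenCV has them; the pictures are not rectified), "rvec" (rotation vector, rad) and "tvec" (3), from world to camera coordinates, as OpenCV has them. Camera axes: x right, y down, z forward; pixel columns grow to the right and rows downward; lengths in m; the calibration is good to about 2 mm. A picture is of the moment at which its call begins.
- order.job_done(): hands the job in, once; it reports no verdict.
The state is a dict: "time": time; "q": joint angles; "qd": joint speeds; "joint_efforts": joint torques, N m; "ee_pos": TCP position; "tcp_rot": TCP orientation; "wrist_force": force on the tool from outside, world axes, zero at the start; "torque": the same for the moment, N m; "opening": finger opening in m.
Only numpy, scipy, OpenCV 4.12 (cv2) and the standard library are available. Lean on these libraries where they do the work, as an engineer would, in place of code of your own. Each camera call takes 0.05 s, during which the arm holds its last target. There are 200 camera calls.

TASK

Push the steel slide bolt by its upright tab all the way back so that it no longer holds the console's panel down, then press the wooden pad at the long end of the lever right down so that the short end raises the heavy panel. Keep pressing: the program finishes while the fingers are still holding the lever down and the panel stays up. Raise the panel only with the lever, never by touching the panel itself, and leave the other things on the table where they are.

Things in the scene. Friction and masses are not known exactly. Their poses are not given: they have to be found in the camera images.
- console: Low plywood arcade console on its jig, fixed to the table. Origin: on the table below the lever's pivot; x level from the pivot to the console (the lever's long end lies to -x), z up. In mm: box x 105 to 345, y -180 to 180; panel's front edge x 55, top z 93, controls on it beyond x 200; lever at y 0 between cheeks 115 high; bolt's block x -38 to 48, y -128 to -72, 104 high.
- lever (a joint): Lever angle (rad): 0 at rest (long end 0.35 above level), 0.70 at its stop, long end down. Turns in the console's x-z plane; pivot 100 mm above the table. Metal bar 30 mm wide; pad centre 200 mm and, on the other side, the roller under the panel 80 mm from the pivot. Takes about 3 to 9 N at the pad; the panel's weight brings it back when let go. While the bolt is shut it will not go down.
- lever_pad (a point): Centre of the top face of the wooden pad (50 x 50 x 12 mm) at the lever's long end, 17 mm above the bar's mid-line through the pivot. Rest: 185 mm above the table, 182 mm level from the pivot; at the stop: 47 mm above, 194 mm from it. z axis: the face's normal; x axis: along the lever to the pivot. Moves with the lever.
- bolt (a joint): Travel of the steel slide bolt (m): 0 shut, its end 30 mm over the panel's front edge; 0.045 fully back at its stop, clear of the panel. Starts shut or up to 0.008 back. Slides level along the console's -x (away from the console), takes about 2 N, stays where it is left.
- bolt_tab (a point): Centre of the bolt's upright steel tab, 130 mm above the table, axes as the console's. Tab 10 mm thick along x, 40 mm wide along y, z 108 to 155 mm. Push its face on the +x side (towards the console) to move it to -x. On that side the bolt's bar (top at 104 mm, 28 mm wide) goes on 40 mm past the tab's centre, over the panel.
- panel (a joint): Angle of the hinged panel (rad): 0 shut, growing as its front edge rises, about 0.2 with the lever at its stop. Plywood with controls, 290 x 360 x 12 mm, about 3.2 kg (can differ by a quarter), hinged along its edge far from the lever.
- panel_edge (a point): Middle of the panel's front edge, on its top face; 93 mm above the table when shut, rises about 58 mm.
- flask: Bystander: metal drinking flask, 66 mm across, 200 mm tall; origin at the centre of its underside.
- mug: Bystander: white mug, 76 mm across, 85 mm tall; origin at the centre of its underside.
- screwdriver: Bystander: screwdriver lying on the table along its x axis.
- jar: Bystander: closed jar, 60 mm across, 75 mm tall; origin at the centre of its underside.
- spanner: Bystander: spanner lying on the table along its x axis.
- parts_box: Bystander: open grey parts box with six compartments, 110 x 150 x 35 mm; origin at the centre of its underside.
- stick: Bystander: spare joystick on its 60 x 90 x 30 mm black base, 93 mm tall with its ball top; origin at the centre of its underside.

How it is judged:
By the outcome, as a careful person would: the job done as asked, in the order asked, and still so for the second after the job is handed in, while the arm keeps its last pose, push and grip.
It also fails if it takes over 42 s, if anything falls off the work surface, if the arm or the gripper's body presses on something with over 40 N, if the wrist force passes 120 N, or if a joint passes its speed limit or range.

## Working session

There is one attempt and no reset: what is moved stays moved. The work goes in short steps, Python scripts to look and compute and a shell command to move; the robot and the scene stay as the last step left them, time stands still between calls to the robot, and variables do not carry over. Pictures are saved under pics/ and viewed, about 8 in all and at most 12, crops included, and the job is handed in when it is done.

```bash
mkdir -p pics
cat > h.py <<'E'
import numpy as np, cv2
from workcell import monitor, cams, order
def get(n):
    c=cams.camera(n); c['K']=np.array([[c['fx'],0,c['cx']],[0,c['fy'],c['cy']],[0,0,1.]]); c['R']=cv2.Rodrigues(np.array(c['rvec'],float))[0]; c['t']=np.array(c['tvec'],float).ravel(); c['D']=np.array(c['distortion'],float); return c
def world(c,uv,d=None):
    uv=np.array(uv,float).reshape(-1,2); n=cv2.undistortPoints(uv[:,None],c['K'],c['D'])[:,0]
    if d is None: d=np.array([c['depth'][int(round(v)),int(round(u))] for u,v in uv])
    p=np.c_[n*np.array(d)[:,None],d]; return (p-c['t'])@c['R']
def cloud(c):
    v,u=np.nonzero(c['depth']>0); P=np.full(c['img'].shape,np.nan); P[v,u]=world(c,np.c_[u,v],c['depth'][v,u]); return P
def plane(c,uv,z):
    o=-c['R'].T@c['t']; r=world(c,uv,np.ones(len(uv)))-o; return o+r*((z-o[2])/r[:,2])[:,None]
E
python3 - <<'E'
from h import *
for n in('side','top'):
    c=get(n); cv2.imwrite(f'pics/{n}0.png',c['img'][:,:,::-1]); np.save(n+'0.npy',cloud(c)); print(n,-c['R'].T@c['t'],c['R'][2])
print(monitor.get_obs())
E
```

```text
side [ 0.00706461 -1.30744719  0.99944323] [ 0.30783338  0.78072751 -0.54378595]
top [ 0.44904868 -0.0385794   1.10290006] [ 0.05766482 -0.0075282  -0.99830762]
{'time': 0.1, 'q': array([7.68913847e+01, 5.00883955e+00, 1.00379856e+01, 9.50994760e+01,
       7.40516856e-04, 9.00008799e+01]), 'qd': array([ 0.04402479, -0.12096302,  0.10575524,  0.03210659,  0.01523622,
        0.05129621]), 'joint_efforts': array([ 1.09509499e-03, -5.21559548e+01,  4.65653551e+01,  1.61364576e-02,
        6.49944423e-05, -5.39489520e-06]), 'ee_pos': array([0.12468461, 0.53545227, 0.22063639]), 'tcp_rot': array([-1.79929670e+02, -7.39436233e-04,  1.66890504e+02]), 'wrist_force': array([0.91591819, 0.86574762, 0.50519501]), 'torque': array([0.00334499, 0.01832088, 0.0212678 ]), 'opening': 0.08554384743619625}
```

View pics/top0.png

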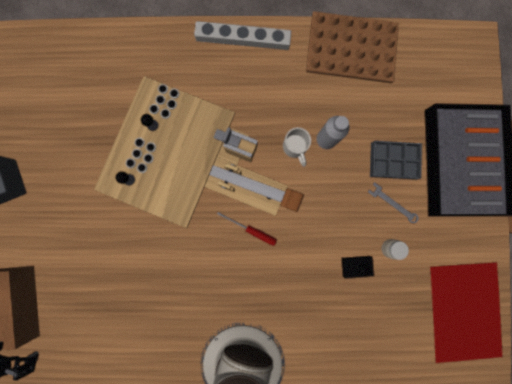

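View pics/side0.png

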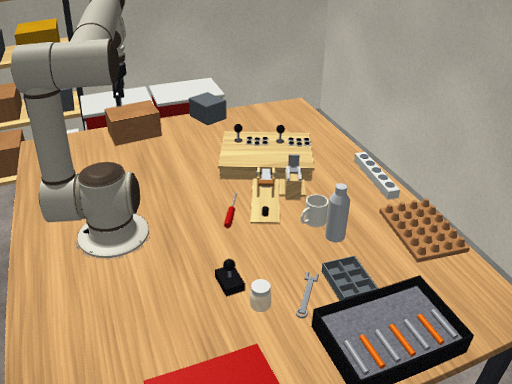

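The top view shows the console at left (about 165,150), the lever bar running from (215,172) to the brown pad at (291,200), and the bolt block and tab around (235,142). The mug is at (297,140) and the flask at (333,132). The side view agrees. Next I'll measure the pad, the bar and the tab.

Run:
```python
from h import *
c=get('top'); P=cloud(c); img=c['img']; hsv=cv2.cvtColor(img,cv2.COLOR_RGB2HSV)
# pad by height/region
def reg(x0,x1,y0,y1):
    m=np.zeros(img.shape[:2],bool); m[y0:y1,x0:x1]=1; return m
Z=P[:,:,2]
pad=reg(275,310,180,215)&(Z>.15)
print('pad n',pad.sum(),np.nanmean(P[pad],0),np.nanmin(P[pad],0),np.nanmax(P[pad],0))
bar=reg(205,290,160,205)&(hsv[:,:,1]<60)&(Z>.08)
q=P[bar][:,:2]; m=q.mean(0); d=np.linalg.svd(q-m)[2][0]; print('bar',m,d,np.degrees(np.arctan2(d[1],d[0])),bar.sum())
# panel rectangle
pan=reg(80,245,70,235)&(Z>.083)&(Z<.099)
k=cv2.morphologyEx(pan.astype(np.uint8),cv2.MORPH_OPEN,np.ones((9,9)))
cn=max(cv2.findContours(k,0,2)[0],key=cv2.contourArea); uv=cn[:,0].astype(float)
w=plane(c,uv,.093)[:,:2].astype(np.float32); r=cv2.minAreaRect(w); print('panel',r,cv2.boxPoints(r).tolist())
tab=reg(205,262,120,165)&(Z>.12)
print('tab',tab.sum(),np.nanmean(P[tab],0)); 
t=tab&(Z>.145); uv=np.argwhere(t)[:,::-1].astype(np.float32); print('tabtop',t.sum(),np.nanmean(P[t],0),cv2.minAreaRect(P[t][:,:2].astype(np.float32)))
for n,(u,v) in dict(mug=(297,140),flask=(340,123)).items(): print(n,P[v,u])
big=cv2.resize(img[110:220,190:320],None,fx=6,fy=5.4,interpolation=cv2.INTER_CUBIC); cv2.imwrite('pics/crop.png',big[:,:,::-1])
```

```text
pad n 465 [ 0.49660233 -0.12823726  0.17764432] [ 0.46306676 -0.16358489  0.1525045 ] [ 0.52490958 -0.09290139  0.19328288]
bar [ 0.54187323 -0.01603574] [-0.3792752  -0.92528391] -112.28879422775687 833
panel ((0.6344197988510132, 0.21153277158737183), (0.30936625599861145, 0.35818108916282654), 67.69062805175781) [[0.4100157618522644, 0.1364121437072754], [0.7413861155509949, 0.0004439353942871094], [0.858823835849762, 0.28665339946746826], [0.5274534821510315, 0.42262160778045654]]
tab 80 [0.66987403 0.03630677 0.14690032]
tabtop 56 [0.67023653 0.03728815 0.15311872] ((0.6711508631706238, 0.03720545023679733), (0.00988045521080494, 0.03824248164892197), 66.02935028076172)
mug [ 0.68729066 -0.17115507  0.00299032]
flask [ 0.68937425 -0.25890184  0.20100104]
```

View pics/crop.png

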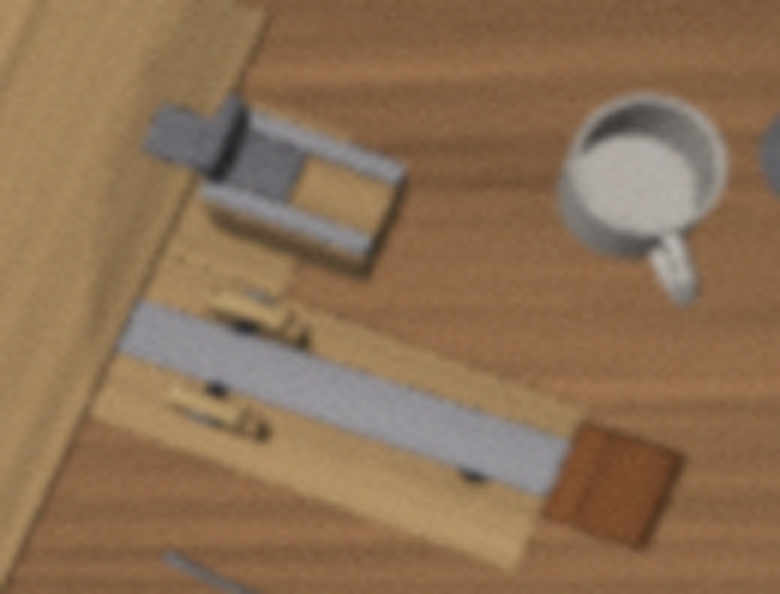

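The three measurements agree:
- **Console:** the yaw is about 67.7° and the pivot is at about (0.563, 0.037).
- **Tab:** it is at console x = 41 mm, y = -100 mm, with its top at 0.153, so the bolt is about 4 mm back.

With the tool turned 9.2° about its z, tool x = console y, tool y = console x, and tool z is down.

```bash
python3 -m handwheel '[[0,0,-0.02,0,0,4.6],[0,0,-0.02,0,0,4.6],[-0.02,-0.006,0,0,0,0],[-0.03,-0.009,0,0,0,0],[-0.03,-0.009,0,0,0,0],[-0.03,-0.009,0,0,0,0],[-0.03,-0.009,0,0,0,0],[-0.03,-0.009,0,0,0,0]]' -1 40
python3 -m handwheel '[[-0.03,-0.009,0,0,0,0],[-0.03,-0.009,0,0,0,0],[-0.03,-0.009,0,0,0,0],[-0.03,-0.009,0,0,0,0],[-0.03,-0.009,0,0,0,0],[-0.03,-0.009,0,0,0,0],[-0.03,-0.009,0,0,0,0],[-0.03,-0.009,0,0,0,0]]'
cat >> h.py <<'E'
O=np.array([.563,.037,0]); a=np.radians(67.7); XC=np.array([np.cos(a),np.sin(a),0]); YC=np.array([-XC[1],XC[0],0])
def con(p): d=np.array(p)-O; return np.round(np.array([d@XC,d@YC,p[2]]),4)
def st():
    o=monitor.get_obs(); print(round(o['time'],2),con(o['ee_pos']),o['tcp_rot'].round(1),'F',np.round([o['wrist_force']@XC,o['wrist_force']@YC,o['wrist_force'][2]],1),'op',round(o['opening'],4))
E
python3 -c "
from h import *;st()"
```

```text
time: 0.82
ee_pos: [0.2635, 0.4228, 0.2611]
tcp_rot: [-180.0, -0.0, 157.7]
wrist_force: [0.8, 0.4, -0.0]
opening: 0.0002
time: 1.48
ee_pos: [0.4583, 0.265, 0.2611]
tcp_rot: [-180.0, -0.0, 157.7]
wrist_force: [0.3, -0.8, 0.5]
opening: -0.0002
1.48 [0.1712 0.1833 0.2611] [-180.    -0.   157.7] F [-0.6 -0.5  0.5] op -0.0002
```

```bash
python3 -m handwheel '[[-0.035,-0.0115,0,0,0,0],[-0.035,-0.0115,0,0,0,0],[-0.035,-0.0115,0,0,0,0],[-0.035,-0.0115,0,0,0,0],[-0.035,-0.0115,0,0,0,0],[-0.035,-0.0115,0,0,0,0],[-0.035,-0.0115,0,0,0,0],[-0.035,-0.0115,0,0,0,0]]'
python3 -m handwheel '[[0,0,0.02,0,0,0],[0,0,0.02,0,0,0],[0,0,0.02,0,0,0],[0,0,0.012,0,0,0],[0,0,0,0,0,0],[0,0,0,0,0,0],[0,0,0,0,0,0],[0,0,0,0,0,0]]'
python3 - <<'E'
from h import *;st()
c=get('side'); uv=cv2.projectPoints((O+.04*XC-.1*YC+[0,0,.14])[None],c['R'],c['t'],c['K'],c['D'])[0].ravel().astype(int); print(uv)
u,v=uv; cv2.imwrite('pics/s1.png',cv2.resize(c['img'][v-60:v+50,u-70:u+70],None,fx=5,fy=5,interpolation=cv2.INTER_CUBIC)[:,:,::-1])
E
```

```text
time: 2.15
ee_pos: [0.6825, 0.0733, 0.2609]
tcp_rot: [-180.0, -0.0, 157.7]
wrist_force: [1.7, -0.2, 0.3]
opening: -0.0001
time: 2.82
ee_pos: [0.6819, 0.075, 0.1908]
tcp_rot: [179.9, 0.1, 157.7]
wrist_force: [0.4, 0.4, -0.2]
opening: 0.0004
2.82 [ 0.0802 -0.0956  0.1908] [1.799e+02 1.000e-01 1.577e+02] F [ 0.5 -0.2 -0.2] op 0.0004
[293 158]
```

View pics/s1.png

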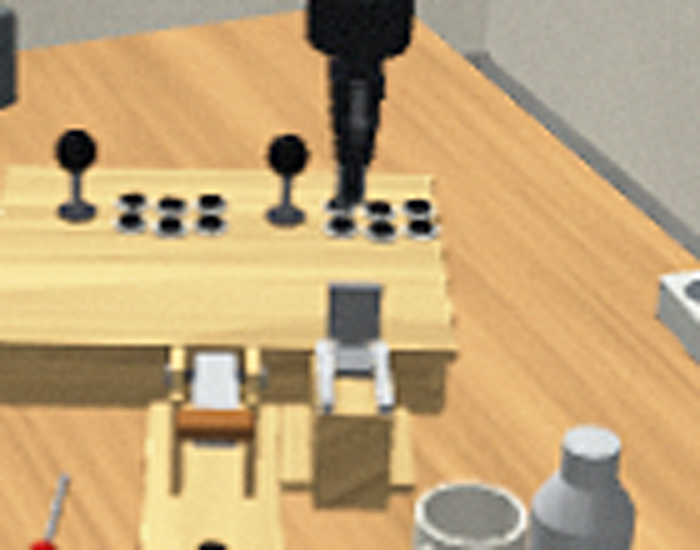

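The crop shows the fingertips (350,200) in line with the tab (355,310) and behind it on the console side, with clear space. I'll go down in front of the tab, then push.

```bash
python3 -m handwheel '[[-0.002,0,0.015,0,0,0],[-0.002,0,0.015,0,0,0],[0,0,0.015,0,0,0],[0,0,0.011,0,0,0],[0,-0.005,0,0,0,0],[0,-0.005,0,0,0,0],[0,-0.005,0,0,0,0],[0,0,0,0,0,0]]'
python3 -c "
from h import *;st()"
python3 -m handwheel '[[0,-0.005,0,0,0,0],[0,-0.005,0,0,0,0],[0,-0.005,0,0,0,0],[0,-0.005,0,0,0,0],[0,-0.005,0,0,0,0],[0,-0.005,0,0,0,0],[0,-0.005,0,0,0,0],[0,0,0,0,0,0]]'
python3 -c "
from h import *;st()"
```

```text
time: 3.53
ee_pos: [0.6797, 0.0583, 0.1349]
tcp_rot: [180.0, 0.1, 157.6]
wrist_force: [-0.4, 0.2, -0.0]
opening: 0.0001
3.53 [ 0.064  -0.0998  0.1349] [1.800e+02 1.000e-01 1.576e+02] F [ 0.   0.5 -0. ] op 0.0001
time: 4.2
ee_pos: [0.6657, 0.026, 0.1331]
tcp_rot: [-180.0, -0.0, 157.6]
wrist_force: [-0.2, 0.5, 1.0]
opening: 0.0
4.2 [ 0.0288 -0.0992  0.1331] [-180.    -0.   157.6] F [0.4 0.3 1. ] op 0.0
```

```bash
python3 -m handwheel '[[0,-0.003,0,0,0,0],[0,-0.003,0,0,0,0],[0,-0.003,0,0,0,0],[0,0,0,0,0,0],[0,0,0,0,0,0],[0,0,0,0,0,0],[0,0,0,0,0,0],[0,0,0,0,0,0]]'
python3 - <<'E'
from h import *;st()
c=get('side'); u,v=293,158; cv2.imwrite('pics/s2.png',cv2.resize(c['img'][v-60:v+50,u-70:u+70],None,fx=5,fy=5,interpolation=cv2.INTER_CUBIC)[:,:,::-1])
E
```

```text
time: 4.87
ee_pos: [0.6628, 0.0187, 0.1332]
tcp_rot: [-180.0, -0.0, 157.7]
wrist_force: [0.4, -0.5, -0.4]
opening: 0.0001
4.87 [ 0.021  -0.0992  0.1332] [-180.    -0.   157.7] F [-0.3 -0.6 -0.4] op 0.0001
```

View pics/s2.png

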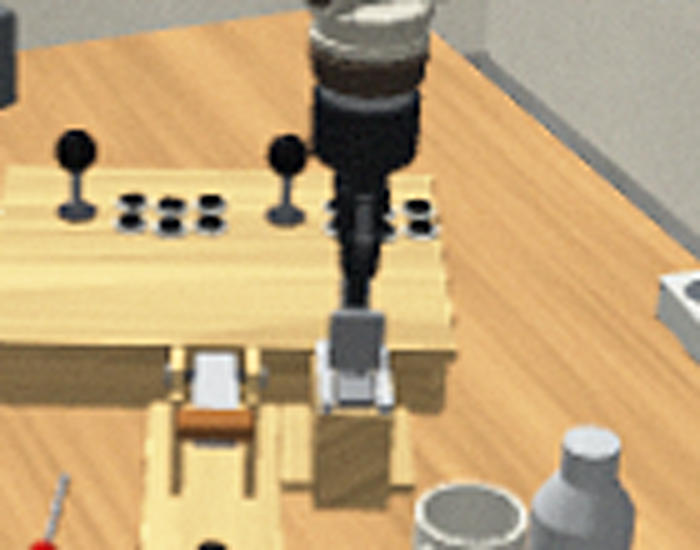

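The tab has moved back, from about (355,310) to (357,340), and the fingers are right behind it. There is no stop force yet, so I'll push on gently.

```bash
for i in 1; do python3 -m handwheel '[[0,-0.003,0,0,0,0],[0,-0.003,0,0,0,0],[0,-0.003,0,0,0,0],[0,0,0,0,0,0],[0,0,0,0,0,0],[0,0,0,0,0,0],[0,0,0,0,0,0],[0,0,0,0,0,0]]'; done
python3 -c "
from h import *;st()"
python3 -m handwheel '[[0,-0.003,0,0,0,0],[0,-0.002,0,0,0,0],[0,0,0,0,0,0],[0,0,0,0,0,0],[0,0,0,0,0,0],[0,0,0,0,0,0],[0,0,0,0,0,0],[0,0,0,0,0,0]]'
python3 -c "
from h import *;st()"
```

```text
time: 5.58
ee_pos: [0.6613, 0.0153, 0.1336]
tcp_rot: [179.5, 0.0, 157.9]
wrist_force: [10.0, 23.7, -3.6]
opening: 0.0003
5.58 [ 0.0172 -0.0992  0.1336] [179.5   0.  157.9] F [25.8 -0.2 -3.6] op 0.0003
time: 6.25
ee_pos: [0.661, 0.0146, 0.1339]
tcp_rot: [179.0, 0.1, 158.1]
wrist_force: [18.3, 41.9, -5.1]
opening: 0.0001
6.25 [ 0.0165 -0.0991  0.1339] [1.790e+02 1.000e-01 1.581e+02] F [45.7 -1.1 -5.1] op 0.0001
```

The force rose sharply with the tool at 17 mm (19.5 expected), so the bolt is at its stop. I'll back off, lift, and go above the pad.

```bash
python3 -m handwheel '[[0,0.01,0,0,0,0],[0,0.012,0,0,0,0],[0,0,0,0,0,0],[0,0,-0.025,0,0,0],[0,0,-0.03,0,0,0],[0,0,-0.03,0,0,0],[0,0,-0.025,0,0,0],[0,0,0,0,0,0]]'
python3 -m handwheel '[[0.013,-0.027,0,0,0,0],[0.013,-0.027,0,0,0,0],[0.013,-0.027,0,0,0,0],[0.013,-0.027,0,0,0,0],[0.012,-0.027,0,0,0,0],[0.012,-0.027,0,0,0,0],[0.012,-0.027,0,0,0,0],[0.012,-0.027,0,0,0,0]]'
python3 - <<'E'
from h import *;st()
c=get('top');P=cloud(c);Z=P[:,:,2]; m=np.zeros(Z.shape,bool);m[120:170,205:270]=1
t=m&(Z>.145)&(Z<.16)
print(t.sum(),con(np.nanmean(P[t],0)))
cv2.imwrite('pics/t2.png',cv2.resize(c['img'][90:230,180:350],None,fx=4,fy=4,interpolation=cv2.INTER_CUBIC)[:,:,::-1])
E
```

```text
time: 6.92
ee_pos: [0.6666, 0.0252, 0.2493]
tcp_rot: [179.9, 0.4, 157.6]
wrist_force: [0.8, 0.1, 0.4]
opening: 0.0001
time: 7.58
ee_pos: [0.4896, -0.1371, 0.2429]
tcp_rot: [-180.0, -0.0, 157.7]
wrist_force: [0.2, -0.5, 0.0]
opening: 0.0001
7.58 [-0.189   0.0018  0.2429] [-180.    -0.   157.7] F [-0.4 -0.4  0. ] op 0.0001
55 [-0.002  -0.1004  0.1535]
```

View pics/t2.png

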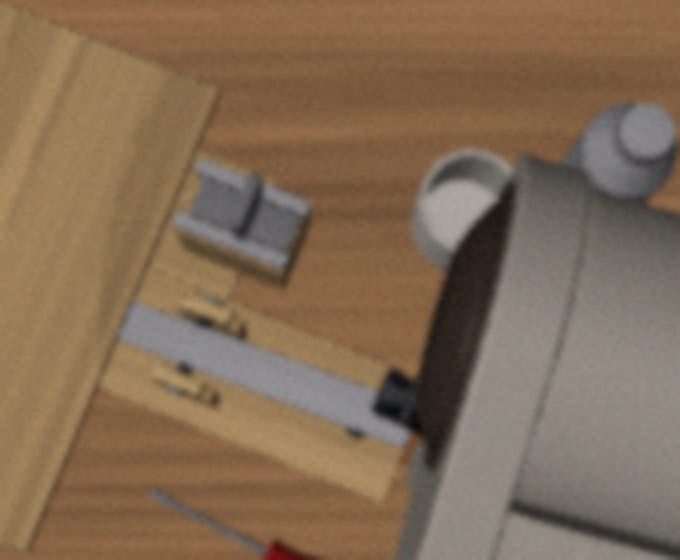

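The bolt tab now measures x = -2 mm (0 expected), and the picture shows its bar clear of the panel edge, with the tab at (252,205). The fingers are over the pad. I'll start pressing, with the tip meeting the pad at a TCP z of about 0.20.

```bash
python3 -m handwheel '[[-0.001,0,0.012,0,0,0],[-0.001,0,0.012,0,0,0],[0,0,0.01,0,0,0],[0,0,0.008,0,0,0],[0,0,0.008,0,0,0],[0,0,0.008,0,0,0],[0,0,0.008,0,0,0],[0,0,0,0,0,0]]'
python3 - <<'E'
from h import *;st()
c=get('side'); cv2.imwrite('pics/s3.png',cv2.resize(c['img'][70:270,180:400],None,fx=3.2,fy=3,interpolation=cv2.INTER_CUBIC)[:,:,::-1])
E
```

```text
time: 8.3
ee_pos: [0.493, -0.1364, 0.176]
tcp_rot: [-180.0, -0.0, 157.7]
wrist_force: [2.5, 2.3, 3.5]
opening: -0.0
8.3 [-0.187  -0.0011  0.176 ] [-180.    -0.   157.7] F [ 3.  -1.5  3.5] op -0.0
```

View pics/s3.png

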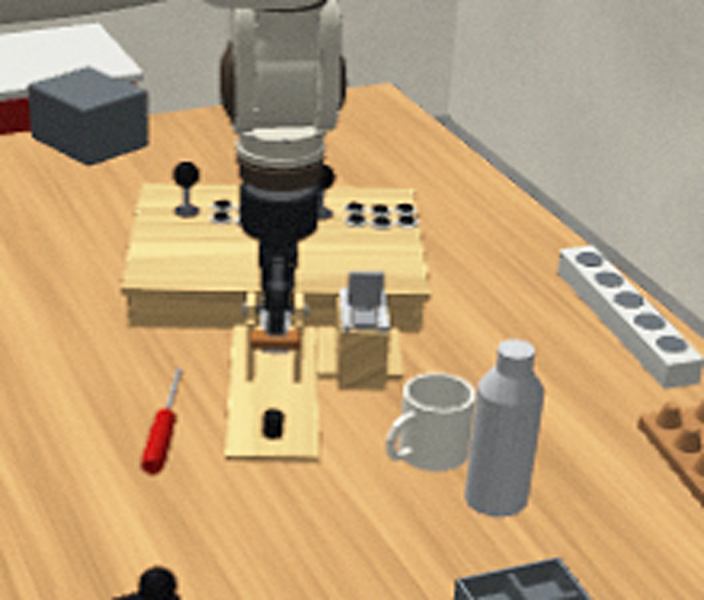

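The fingers (275,315) are on the pad (275,338), and the flask and mug are clear. I'll keep pressing.

```bash
python3 -m handwheel '[[0,-0.001,0.008,0,0,0],[0,-0.001,0.008,0,0,0],[0,-0.001,0.008,0,0,0],[0,-0.001,0.008,0,0,0],[0,-0.001,0.008,0,0,0],[0,-0.001,0.008,0,0,0],[0,0,0.008,0,0,0],[0,0,0,0,0,0]]'
python3 -c "
from h import *;st()"
python3 -m handwheel '[[0,0,0.008,0,0,0],[0,0,0.008,0,0,0],[0,0,0.008,0,0,0],[0,0,0.008,0,0,0],[0,0,0.004,0,0,0],[0,0,0,0,0,0],[0,0,0,0,0,0],[0,0,0,0,0,0]]'
python3 -c "
from h import *;st()"
```

```text
time: 9.02
ee_pos: [0.4911, -0.1426, 0.1211]
tcp_rot: [-180.0, 0.0, 157.7]
wrist_force: [0.3, -3.2, 5.1]
opening: 0.0001
9.02 [-0.1934 -0.0016  0.1211] [-180.     0.   157.7] F [-2.8 -1.5  5.1] op 0.0001
time: 9.68
ee_pos: [0.4913, -0.1424, 0.0863]
tcp_rot: [-180.0, 0.1, 157.7]
wrist_force: [-0.4, -4.3, 4.5]
opening: 0.0
9.68 [-0.1932 -0.0017  0.0863] [-1.800e+02  1.000e-01  1.577e+02] F [-4.2 -1.3  4.5] op 0.0
```

```bash
python3 -m handwheel '[[0,0,0.006,0,0,0],[0,0,0.005,0,0,0],[0,0,0.003,0,0,0],[0,0,0,0,0,0],[0,0,0,0,0,0],[0,0,0,0,0,0],[0,0,0,0,0,0],[0,0,0,0,0,0]]'
python3 -c "
from h import *;st()"
python3 -m handwheel '[[0,0,0.003,0,0,0],[0,0,0.003,0,0,0],[0,0,0,0,0,0],[0,0,0,0,0,0],[0,0,0,0,0,0],[0,0,0,0,0,0],[0,0,0,0,0,0],[0,0,0,0,0,0]]'
python3 -c "
from h import *;st()"
```

```text
time: 10.35
ee_pos: [0.4914, -0.1419, 0.0718]
tcp_rot: [180.0, 0.1, 157.7]
wrist_force: [2.7, -1.2, 5.6]
opening: 0.0001
10.35 [-0.1926 -0.0017  0.0718] [1.800e+02 1.000e-01 1.577e+02] F [-0.1 -3.   5.6] op 0.0001
time: 11.02
ee_pos: [0.4914, -0.1416, 0.0657]
tcp_rot: [179.9, 0.0, 157.7]
wrist_force: [2.8, 0.9, 4.9]
opening: -0.0
11.02 [-0.1924 -0.0015  0.0657] [179.9   0.  157.7] F [ 1.9 -2.3  4.9] op -0.0
```

```bash
python3 -m handwheel '[[0,0,0.003,0,0,0],[0,0,0.002,0,0,0],[0,0,0,0,0,0],[0,0,0,0,0,0],[0,0,0,0,0,0],[0,0,0,0,0,0],[0,0,0,0,0,0],[0,0,0,0,0,0]]'
python3 - <<'E'
from h import *;st()
c=get('side'); cv2.imwrite('pics/s4.png',cv2.resize(c['img'][70:270,180:400],None,fx=3.2,fy=3,interpolation=cv2.INTER_CUBIC)[:,:,::-1])
c=get('top');P=cloud(c)
for x in(.07,.15,.33):
  for y in(-.12,.1):
    p=O+x*XC+y*YC; q=P.reshape(-1,3); m=(np.hypot(q[:,0]-p[0],q[:,1]-p[1])<.008); print(x,y,np.nanmedian(q[m,2]))
E
```

```text
time: 11.68
ee_pos: [0.4913, -0.1415, 0.0607]
tcp_rot: [179.9, 0.0, 157.7]
wrist_force: [2.1, 1.5, 6.0]
opening: 0.0002
11.68 [-0.1923 -0.0014  0.0607] [179.9   0.  157.7] F [ 2.2 -1.4  6. ] op 0.0002
0.07 -0.12 0.13873169865621546
0.07 0.1 0.13802929168194003
0.15 -0.12 0.12604592503412174
0.15 0.1 0.12636964298592746
0.33 -0.12 0.0952070112719212
0.33 0.1 0.09447243049715387
```

View pics/s4.png

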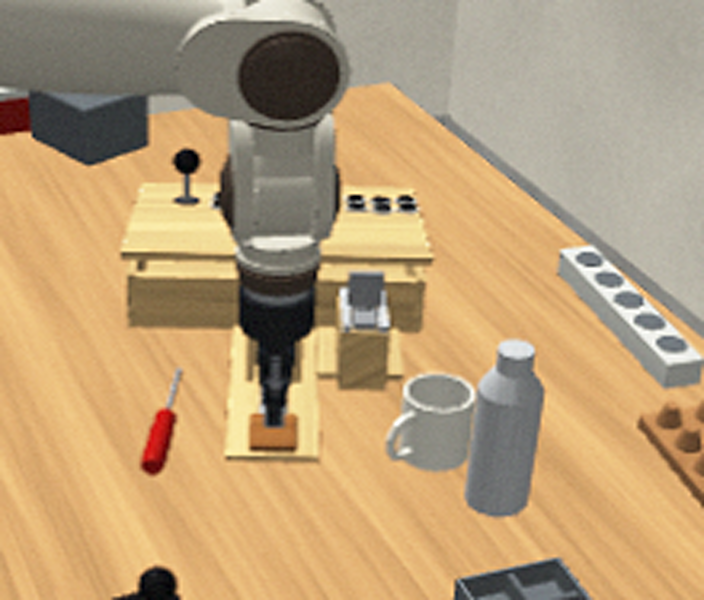

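The panel is raised about 0.17 rad, level on both sides, with the pad (273,432) near the bottom and the bystanders undisturbed. It isn't at the stop yet, so I'll continue in small steps.

```bash
python3 -m handwheel '[[0,0,0.003,0,0,0],[0,0,0.003,0,0,0],[0,0,0,0,0,0],[0,0,0,0,0,0],[0,0,0,0,0,0],[0,0,0,0,0,0],[0,0,0,0,0,0],[0,0,0,0,0,0]]'
python3 -c "
from h import *;st()"
python3 -m handwheel '[[0,0,0.002,0,0,0],[0,0,0.002,0,0,0],[0,0,0,0,0,0],[0,0,0,0,0,0],[0,0,0,0,0,0],[0,0,0,0,0,0],[0,0,0,0,0,0],[0,0,0,0,0,0]]'
python3 -c "
from h import *;st()"
```

```text
time: 12.45
ee_pos: [0.4912, -0.1415, 0.0546]
tcp_rot: [179.9, 0.0, 157.7]
wrist_force: [1.6, 1.3, 5.5]
opening: 0.0001
12.45 [-0.1924 -0.0013  0.0546] [179.9   0.  157.7] F [ 1.8 -1.   5.5] op 0.0001
time: 13.12
ee_pos: [0.4913, -0.1415, 0.0507]
tcp_rot: [179.9, 0.0, 157.7]
wrist_force: [1.8, 1.3, 5.4]
opening: -0.0003
13.12 [-0.1924 -0.0014  0.0507] [179.9   0.  157.7] F [ 1.9 -1.2  5.4] op -0.0003
```

```bash
cat > pan.py <<'E'
from h import *;st()
c=get('top');P=cloud(c);q=P.reshape(-1,3); q=q[np.isfinite(q[:,0])]; d=q-O; x=d@XC; y=d@YC
for s in (-1,1):
  m=(x>.07)&(x<.19)&(abs(y*s-.12)<.03)&(q[:,2]>.085)&(q[:,2]<.17); f=np.polyfit(x[m],q[m,2],1); print(s,m.sum(),'angle',-np.arctan(f[0]),'edge z',np.polyval(f,.055))
m=(x<-.14)&(x>-.26)&(abs(y)<.03)&(q[:,2]>.02)&(q[:,2]<.08); print('pad vis',m.sum(),np.median(np.c_[x,y,q[:,2]][m],0), q[m,2].min(),q[m,2].max())
c=get('side'); cv2.imwrite('pics/s5.png',cv2.resize(c['img'][170:240,230:300],None,fx=8,fy=8,interpolation=cv2.INTER_CUBIC)[:,:,::-1])
P=cloud(c);q=P.reshape(-1,3); q=q[np.isfinite(q[:,0])]; d=q-O; x=d@XC; y=d@YC
m=(x<-.14)&(x>-.24)&(abs(y)<.03)&(abs(y)>.014)&(q[:,2]>.02)&(q[:,2]<.09)
for a in np.arange(-.23,-.15,.01):
  k=m&(abs(x-a)<.005); print(round(a,3),k.sum(),q[k,2].max() if k.any() else 0)
E
python3 pan.py
```

```text
13.12 [-0.1924 -0.0014  0.0507] [179.9   0.  157.7] F [ 1.9 -1.2  5.4] op -0.0003
-1 880 angle 0.18283506772154187 edge z 0.1464983818682866
1 916 angle 0.18104710806824878 edge z 0.14653571248550518
pad vis 22 [-0.1510129   0.00965857  0.05915042] 0.049391317081162484 0.06465644447645197
-0.23 0 0
-0.22 10 0.054802506728831545
-0.21 17 0.057868957953344465
-0.2 20 0.06449781474131992
-0.19 14 0.0643955853145175
-0.18 13 0.06623172002855338
-0.17 3 0.06364363578659665
-0.16 0 0
-0.15 0 0
```

View pics/s5.png

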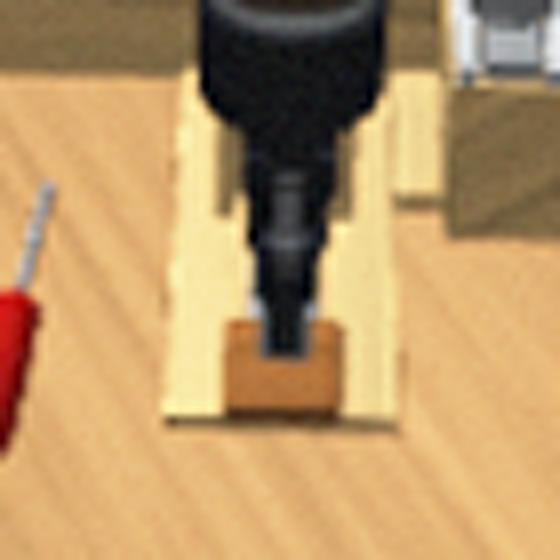

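The panel edge is at 146.5 mm and should reach about 151 at the stop, so roughly 10 mm of pad travel is left. The fingers are centred on the pad, at (285,350) in the crop. The TCP z is lower than expected for the pad's height, so I'll go by force and panel height instead.

```bash
python3 -m handwheel '[[0,0,0.003,0,0,0],[0,0,0.002,0,0,0],[0,0,0,0,0,0],[0,0,0,0,0,0],[0,0,0,0,0,0],[0,0,0,0,0,0],[0,0,0,0,0,0],[0,0,0,0,0,0]]'
python3 -c "
from h import *;st()"
python3 -m handwheel '[[0,0,0.002,0,0,0],[0,0,0.002,0,0,0],[0,0,0,0,0,0],[0,0,0,0,0,0],[0,0,0,0,0,0],[0,0,0,0,0,0],[0,0,0,0,0,0],[0,0,0,0,0,0]]'
python3 pan.py
```

```text
time: 13.88
ee_pos: [0.4912, -0.1416, 0.0456]
tcp_rot: [179.9, 0.0, 157.7]
wrist_force: [1.3, 0.9, 5.2]
opening: -0.0001
13.88 [-0.1925 -0.0013  0.0456] [179.9   0.  157.7] F [ 1.3 -0.9  5.2] op -0.0001
time: 14.55
ee_pos: [0.4912, -0.1416, 0.0417]
tcp_rot: [179.9, 0.0, 157.7]
wrist_force: [1.2, -0.1, 5.5]
opening: 0.0
14.55 [-0.1925 -0.0013  0.0417] [179.9   0.  157.7] F [ 0.3 -1.1  5.5] op 0.0
-1 873 angle 0.19304771788941777 edge z 0.14985640371261627
1 914 angle 0.19452798476481986 edge z 0.150184097196075
pad vis 20 [-0.15005986  0.00998739  0.05240135] 0.04232879022960495 0.05700850173568288
-0.23 0 0
-0.22 12 0.04724065288246627
-0.21 16 0.04973031690309081
-0.2 16 0.052889372720990334
-0.19 15 0.0571586704241332
-0.18 17 0.05795925733552649
-0.17 5 0.05668876401453591
-0.16 0 0
-0.15 0 0
```

```bash
python3 -m handwheel '[[0,0,0.002,0,0,0],[0,0,0.002,0,0,0],[0,0,0,0,0,0],[0,0,0,0,0,0],[0,0,0,0,0,0],[0,0,0,0,0,0],[0,0,0,0,0,0],[0,0,0,0,0,0]]'
python3 -c "
from h import *;st()"
python3 -m handwheel '[[0,0,0.002,0,0,0],[0,0,0.001,0,0,0],[0,0,0,0,0,0],[0,0,0,0,0,0],[0,0,0,0,0,0],[0,0,0,0,0,0],[0,0,0,0,0,0],[0,0,0,0,0,0]]'
python3 pan.py
```

```text
time: 15.32
ee_pos: [0.4915, -0.1416, 0.0393]
tcp_rot: [179.9, 0.1, 157.7]
wrist_force: [-3.2, 3.0, 17.5]
opening: -0.0
15.32 [-0.1924 -0.0016  0.0393] [1.799e+02 1.000e-01 1.577e+02] F [ 1.5  4.1 17.5] op -0.0
time: 15.98
ee_pos: [0.4918, -0.1415, 0.0386]
tcp_rot: [179.9, 0.2, 157.7]
wrist_force: [-10.5, 4.9, 37.3]
opening: -0.0002
15.98 [-0.1922 -0.0019  0.0386] [179.9   0.2 157.7] F [ 0.5 11.6 37.3] op -0.0002
-1 885 angle 0.19507019796408603 edge z 0.1505594585482499
1 922 angle 0.19564480175250706 edge z 0.15072136832082925
pad vis 18 [-0.14934331  0.00939739  0.04996447] 0.042864474683024706 0.05306163181509627
-0.23 0 0
-0.22 6 0.043952125944312574
-0.21 20 0.04833088171226459
-0.2 16 0.051135215147148444
-0.19 17 0.05344076960223856
-0.18 16 0.05572452993939062
-0.17 4 0.05602767616764079
-0.16 1 0.0471816469046841
-0.15 0 0
```

The force jumped with the panel edge at 150.6 mm and an angle of 0.195, so the lever is at its stop. 37 N is more than needed, so I'll ease off 2 mm and check where the fingertips meet the pad.

```bash
python3 -m handwheel '[[0,0,-0.002,0,0,0],[0,0,0,0,0,0],[0,0,0,0,0,0],[0,0,0,0,0,0],[0,0,0,0,0,0],[0,0,0,0,0,0],[0,0,0,0,0,0],[0,0,0,0,0,0]]'
python3 pan.py
python3 - <<'E'
from h import *
c=get('side');P=cloud(c);i=c['img'].astype(int)
for v in range(195,222,2):
    print(v,[(u,int(i[v,u].sum()),con(P[v,u]).tolist()) for u in (262,266)])
E
```

```text
time: 16.75
ee_pos: [0.4916, -0.1416, 0.0391]
tcp_rot: [179.9, 0.1, 157.7]
wrist_force: [-6.2, 2.7, 24.8]
opening: 0.0
16.75 [-0.1923 -0.0017  0.0391] [1.799e+02 1.000e-01 1.577e+02] F [ 0.1  6.8 24.8] op 0.0
-1 875 angle 0.1980167251582238 edge z 0.1507817644960368
1 914 angle 0.19400911614884933 edge z 0.1506677010484652
pad vis 19 [-0.14959856  0.00976377  0.05133318] 0.041446667690697145 0.056226728340235003
-0.23 0 0
-0.22 7 0.04463821051918837
-0.21 18 0.05056772507094727
-0.2 16 0.050684358484601615
-0.19 17 0.0528878134377562
-0.18 17 0.05901518650864221
-0.17 3 0.05528397074417006
-0.16 1 0.04839210327451821
-0.15 0 0
195 [(262, 55, [-0.2315, 0.011, 0.1632]), (266, 198, [-0.2329, -0.0015, 0.1645])]
197 [(262, 47, [-0.23, 0.0108, 0.1546]), (266, 232, [-0.2329, -0.0017, 0.1569])]
199 [(262, 46, [-0.2239, 0.0108, 0.1427]), (266, 224, [-0.2393, -0.0018, 0.1538])]
201 [(262, 74, [-0.2107, 0.0107, 0.1257]), (266, 208, [-0.2478, -0.0019, 0.1521])]
203 [(262, 85, [-0.2464, 0.0104, 0.1432]), (266, 272, [-0.2456, -0.0021, 0.143])]
205 [(262, 115, [-0.2576, 0.0102, 0.1435]), (266, 168, [-0.2496, -0.0022, 0.1381])]
207 [(262, 112, [-0.242, 0.0102, 0.1246]), (266, 109, [-0.2521, -0.0024, 0.1322])]
209 [(262, 99, [-0.236, 0.0101, 0.1124]), (266, 55, [-0.229, -0.0026, 0.1078])]
211 [(262, 449, [-0.1989, 0.0101, 0.0774]), (266, 69, [-0.2086, -0.0029, 0.0848])]
213 [(262, 333, [-0.2, 0.01, 0.0701]), (266, 60, [-0.2046, -0.0031, 0.0738])]
215 [(262, 313, [-0.201, 0.0099, 0.0626]), (266, 75, [-0.2045, -0.0033, 0.0655])]
217 [(262, 347, [-0.2005, 0.0097, 0.0539]), (266, 228, [-0.2032, -0.0035, 0.0564])]
219 [(262, 350, [-0.2001, 0.0096, 0.0454]), (266, 355, [-0.1983, -0.0037, 0.0444])]
221 [(262, 334, [-0.2015, 0.0095, 0.0381]), (266, 337, [-0.207, -0.0038, 0.0427])]
```

View pics/s5.png

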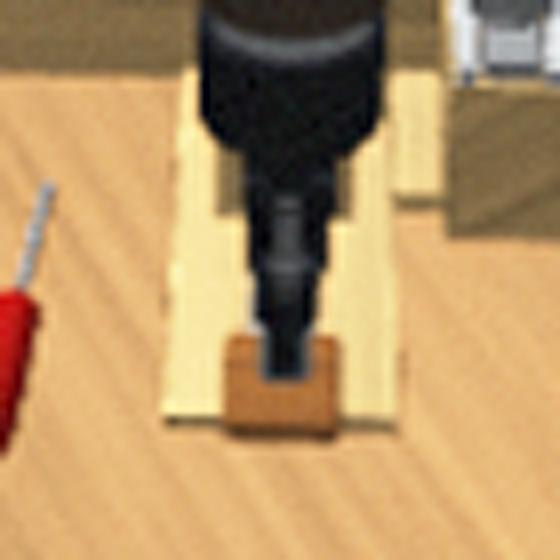

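The fingertips (285,370 in the crop) press on the top of the wooden pad, the lever is at its stop and the bolt is clear. I'll ease off slightly, hold, check once more and hand in.

```bash
python3 -m handwheel '[[0,0,-0.0005,0,0,0],[0,0,0,0,0,0],[0,0,0,0,0,0],[0,0,0,0,0,0],[0,0,0,0,0,0],[0,0,0,0,0,0],[0,0,0,0,0,0],[0,0,0,0,0,0]]'
python3 -m handwheel '[[0,0,0,0,0,0],[0,0,0,0,0,0],[0,0,0,0,0,0],[0,0,0,0,0,0],[0,0,0,0,0,0],[0,0,0,0,0,0],[0,0,0,0,0,0],[0,0,0,0,0,0]]'
python3 pan.py | head -3; python3 -c "
from h import *
print(order.job_done())"
```

```text
time: 17.57
ee_pos: [0.4915, -0.1416, 0.0392]
tcp_rot: [179.9, 0.1, 157.7]
wrist_force: [-4.2, 2.8, 21.2]
opening: 0.0003
time: 18.23
ee_pos: [0.4915, -0.1416, 0.0392]
tcp_rot: [179.9, 0.1, 157.7]
wrist_force: [-4.7, 3.0, 21.4]
opening: -0.0001
18.23 [-0.1923 -0.0017  0.0392] [1.799e+02 1.000e-01 1.577e+02] F [ 1.   5.5 21.4] op -0.0001
-1 880 angle 0.19712258689185957 edge z 0.15068400626514564
1 914 angle 0.19811898350989254 edge z 0.15089296603247251
the job is handed in; nothing more can be done
None
```

I pushed the bolt fully back by its tab, then pressed the lever's wooden pad down to its stop with the shut fingers. I handed the job in at about 18 s, still pressing with about 21 N.

- **Bolt:** the tab measured at console x = -2 mm, where 0 was expected. The push peaked at about 46 N on the fingers at the bolt's stop.
- **Panel:** it is raised 0.197 rad with its front edge at 150.8 mm, level on both sides, and it stayed steady over the last holds. Only the lever raised it.
- **Other things on the table:** the mug, flask and screwdriver looked unmoved in the side pictures, and the arm never went near the rest. I did not measure their positions again.
- **One disagreement:** with the lever at its stop, the reported tool height (39 mm) was lower than the pad's top (about 50 mm), although the fingertips should reach 17 mm below it. The pictures show the fingertips on the pad, but I did not explain the offset. I judged the stop by force and panel height instead.
- **Force peak:** pressing on the pad reached 37 N briefly at the stop before I eased off.

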